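# Set and clamp the thermometer arm over the saucepan

## Robot

A 7-joint arm with a two-finger parallel gripper is mounted at the origin on a cart in front of the work surface, level with it; the furniture and walls round the work are solid. World frame = base frame: x ahead of the robot, y to its left, z up, the work surface at z = 0. Lengths are in m, angles in rad, forces in N, time in s.
With the tool pointing down it reaches from about 0.4 to 0.875 m from the base axis. Payload 6.5 kg.
Tool frame: the origin (TCP) lies between the finger pads; the fingertips stand 11 mm ahead of it and the grasp point (between the pads) lies 8 mm behind it; x points along the fingers, y is the direction in which the jaws open and shut, and the axes are right-handed (so a half turn about x gives the same grasp; the last joint's range is limited). The gripper opens to 88 mm and grips with 3 to 60 N. Pads are 18 mm wide; open, the fingers measure 123 mm over their backs; the gripper's body (75 mm by 187 mm) begins 45 mm behind the grasp point.
Start: joints at [-1.371, 0.536, -0.004, 1.538, 0.003, 1.067, -0.071], TCP at [0.171, 0.627, 0.25] pointing down, gripper open.
Joint ranges: [-2.7, 2.7], [-0.37, 2.16], [-1.27, 1.26], [0.24, 2.4], [-1.31, 4.45], [0.19, 1.91], [-2.76, 2.76]. Speed limits (rad/s): [2.39, 2.39, 3.14, 3.14, 3.14, 3.14, 3.14].

## Interface

Orientations are given as a unit quaternion [x, y, z, w].
In Python, from cell import * gives the robot as it stands.
- The arm moves only by the tool move_arm, never from a script. Its argument "deltas" is a list of rows, each an object with "offset": the shift along the world's x, y, z in cm, a list of three; "angular": the turn, a rotation vector about the world's x, y, z in rad, a list of three. In form: [{"offset": [dx, dy, dz], "angular": [ax, ay, az]}, ...]. A call has 1 to 20 rows; each row shifts and turns the pose as measured when the row begins; what a row does not reach is not made up. A row lasts 1/10 s, in which the tool goes at most 50 mm and 8.59 degrees, less where a joint would pass 70% of its speed; a pose out of reach is approached as far as the arm can. A call is refused whole if a number of a shift passes 5 or a number of a turn 0.15, either way. A call with a gripper value outside its range is refused whole. "grip" is the closure, from 0 (fully open) to 1 (shut), set as the call begins (left out, the last holds). The fingers move at their own pace and stop on an object; the grip force is fixed at half the most. Time passes only in rows, so rows that do not move let the fingers close. It gives the time, the measured TCP pose, the force and the opening at its end, in the units of the state.
- get_state(): the state, without advancing time (a new reading comes with each control period).
- read_camera(name): name is "scene" or "top" or "wrist"; returns the picture (420x560x3 uint8, red, green, blue); there is no depth.
- calibration(name): a dict with "K" (3x3 intrinsics, pixels), "position" and "rotation" of the camera in the world. Camera axes: x right, y down, z forward; pixel columns grow to the right and rows downward; lengths in m; the calibration is good to about 2 mm. The wrist camera is an equidistant fisheye: a pixel r from the principal point sees the ray r / f radians off the axis. A picture is of the moment at which its call begins: read the wrist's pose just before it. calibration takes no time and is no camera call; for the wrist camera it gives the pose at the moment of the call.
- hand_in(): hands the job in, once; it reports no verdict.
Trained networks look in the newest picture that a camera, given by its name, has taken for a name from the list of things; names that differ only in an ending like _2 or _b are one class to them, and where a whole thing is asked for, a point or a joint stands for the part that bears it (a point fixed in the world has none). Each returns a list of dicts, best first, with "p" (0 to 1); they miss things now and then, are a little off and sometimes report something else, mostly with a low value. They report only what shows in the picture. A call takes as long as a camera call.
- trace(query, camera): "mask" (420x560 bool, what is visible of it) and "box" ([left, top, right, bottom] in pixels, round what is visible of it).
The state is a dict: "t": time; "qpos": joint angles; "joint_vel": joint speeds; "joint_efforts": joint torques, N m; "tool_pos": TCP position; "eef_rot": TCP orientation; "force": force on the tool from outside, world axes, zero at the start; "torque": the same for the moment, N m; "gripper_width": finger opening in m.
Only numpy, scipy, OpenCV 4.12 (cv2) and the standard library are available. Lean on these libraries where they do the work, as an engineer would, in place of code of your own. Each camera call takes 0.05 s, during which the arm holds its last target.

## Task

The sugar thermometer has slipped down its stand and its tip is almost on the bottom of the saucepan. Pinch its sleeve lightly by handle and open cam lever, raise it until the sleeve's top just meets the rubber marker ring on the post without shoving the ring along, and while you hold it there squeeze the cam lever fully closed against the handle to clamp it. Finish still holding the closed lever and handle between the fingers, and leave the pan and everything else where it stands.

Things in the scene. Friction and masses are not known exactly. Their poses are not given: they have to be found in the camera images.
- stand: Thermometer stand, fixed: dark cast foot 110 mm across with a steel post 14 mm thick and 285 mm tall. Origin: on the post's axis at the underside of the foot (on the range top); z up along the post.
- bush (a joint): Height of the sliding sleeve, m: 0 = down on the post's shoulder (sleeve top 165 mm above the range), grows upward, end of travel 0.11. The sleeve with arm and thermometer weighs 0.25 kg and sinks when let go with the lever open; sliding drag 0.6 N.
- head (a joint): Swivel of the sleeve about the post, rad, 0 as built, positive counter-clockwise from above, stops at +-0.3. It turns almost freely (0.02 N m) while the lever is open, so the handle centres itself between closing fingers.
- sleeve_top (a point): Centre of the sleeve's top face, on the post's axis. The grey sleeve is 50 mm tall and 29 mm across. Axes as grip.
- grip (a point): Grip point of the sleeve's handle: 70 mm from the post's axis on the robot's side, 23 mm below the sleeve's top, midway between handle plate and closed lever. Turns with the sleeve: +x points at the post, +y to the lever's side (left seen from the robot), z up. Fingers come from above and close along its y; the post stands behind, up to 120 mm above the sleeve's top.
- rest: Fixed handle plate of the sleeve, grey with black ribs, 7 mm thick, 26 mm tall, from 28 to 90 mm out from the post's axis. Its outer face lies 15 mm to the -y side of grip. Origin: on the post's axis at the plate's mid height; axes as grip.
- lever (a joint): Steel cam lever, rad: 0 = fully closed, parallel to the plate, 30 mm over lever and plate; up to 0.45 open (starts 0.30 to 0.40, some 52 mm over its end), swung to +y of grip about an upright pin on grip's x axis, 44.5 mm nearer the post. Stiff: 12 N at its end starts it, 14 N closes it; its cam then clamps the sleeve to the post.
- lever_tip (a point): Middle of the free end of the cam lever, 66 mm from its pin, at its mid thickness. A light grip (5 to 8 N) over lever and plate carries the sleeve without closing the lever; a firm grip (25 to 35 N) squeezes it shut.
- ring_low (a point): Centre of the underside of the rubber marker ring (28 mm across, 8 mm tall, black) on the post, on the post's axis. The ring sits 35 to 75 mm above the sleeve's top at the start; the sleeve's top must come up against it. It stops the sleeve and starts to slide along the post at about 8 N.
- probe_tip (a point): Lower tip of the thermometer's thin steel stem, which hangs from the end of the sleeve's 140 mm arm inside the saucepan, 133 mm below the arm; a round dial 49 mm across sits on top, up to 35 mm above the arm.
- pan: Steel saucepan, loose, 0.9 kg, 150 mm across, 90 mm tall, floor 5 mm thick, long black handle to the front left, standing to the left of the stand. Origin: centre of its underside.
- timer: Wind-up kitchen timer, red over white, 67 mm across, 50 mm tall. Origin: centre of the underside. Leave alone.
- lemon: Lemon, 78 x 55 x 56 mm. Origin: centre of the underside. Leave alone.
- mill: Salt mill with grey top, 44 mm across, 90 mm tall. Origin: centre of the underside. Leave alone.
- spice: Spice jar, 47 mm across, 98 mm tall. Origin: centre of the underside. Leave alone.
- spoon: Steel spoon lying flat, 188 x 39 x 16 mm. Origin: centre of the underside. Leave alone.
- sugar_jar: Glass clip-top jar, 96 x 89 mm, 122 mm tall, behind the stand. Origin: centre of the underside. Leave alone.
- lever_pad: The lever's flat finger pad (52 mm long, 7 thick, 24 tall, from 14 to 66 mm from the pin), the part to press. Closed, its outer face lies 15 mm to the +y side of grip. Origin: on the lever's pin at mid height; at lever 0 its axes are those of grip.

How it is judged:
On the way, in this order (a step that is already met when the one before it is completed fails the run):
1. the sleeve's top is up at the marker ring, held between the fingers by handle and lever, the lever still open (z of sleeve_top in the frame of ring_low between -0.006 and 0.003 m and contact force between the fingers and lever_pad above 2 N and contact force between the fingers and rest above 2 N and value of joint lever above 0.2 rad), for 0.2 s.
2. the lever is squeezed closed with the sleeve held at the ring (z of sleeve_top in the frame of ring_low between -0.006 and 0.003 m and contact force between the fingers and lever_pad above 2 N and contact force between the fingers and rest above 2 N and value of joint lever below 0.06 rad), for 0.2 s.
At the end, for the whole second after the job is handed in: Sleeve's top at the ring's underside (at most 6 mm below), at rest, ring within 6 mm of its start; lever closed (under 0.06 rad); fingers pressing lever pad and handle plate with over 2 N each; stem hanging inside the pan, pan within 20 mm of its start (all of step 2 and velocity of joint bush between -0.01 and 0.01 m/s and distance of ring_low from where it was at the start of the episode below 0.006 m and horizontal distance between probe_tip and pan below 0.06 m and distance of pan from where it was at the start of the episode below 0.02 m); the arm keeps its last pose, push and grip.
It fails at once if the lever is closed with the sleeve more than 12 mm below the ring (value of joint lever below 0.12 rad and z of sleeve_top in the frame of ring_low below -0.012 m).
It fails at once if the marker ring is shoved more than 8 mm along the post (distance of ring_low from where it was at the start of the episode above 0.008 m).
It fails at once if the saucepan is pushed more than 30 mm (distance of pan from where it was at the start of the episode above 0.03 m).
It fails at once if one of the other things is moved more than 30 mm (distance of any of timer, lemon, mill, spice, spoon, sugar_jar from where it was at the start of the episode above 0.03 m).
It also fails if it takes over 35 s, if anything falls off the work surface, if the arm or the gripper's body presses on something with over 40 N, if the wrist force passes 120 N, or if a joint passes its speed limit or range.

## Working session

There is one attempt and no reset: what is moved stays moved. The work goes in short steps, Python scripts to look and compute and a tool call to move; the robot and the scene stay as the last step left them, time stands still between calls to the robot, and variables do not carry over. Pictures are saved under pics/ and viewed, and the job is handed in when it is done.

Besides the shell and the picture viewer there is one more tool, called after "Call:" in YAML: its name, and indented under it one key for each argument. move_arm: Moves the arm, as the interface text tells. Its arguments: {"type":"object","properties":{"deltas":{"type":"array","items":{"type":"object","properties":{"offset":{"type":"array","items":{"type":"number"}},"angular":{"type":"array","items":{"type":"number"}}}}},"grip":{"type":"number"}},"required":["deltas"]}

```bash
mkdir -p pics; ls; python3 - <<'E'
from cell import *
import cv2
s=get_state();print({k:np.round(v,3).tolist() if hasattr(v,'__len__') else v for k,v in s.items()} if 'np' in globals() else s)
for n in ["scene","top"]:
    im=read_camera(n);cv2.imwrite(f"pics/{n}0.png",im[:,:,::-1])
    print(n,calibration(n))
E
```

```text
pics
{'t': 0.0, 'qpos': array([-1.37116771,  0.53714622, -0.00439415,  1.53880997,  0.00262029,
        1.06729108, -0.07121439]), 'joint_vel': array([ 0.00162013,  0.00098192, -0.00056712,  0.0011288 , -0.00124678,
       -0.00218675,  0.00204004]), 'joint_efforts': array([ 1.22743108e-04, -5.70980716e+01,  9.91268121e-01, -2.51586306e+01,
       -5.60938858e-02,  1.81419187e-02,  1.60021486e-04]), 'tool_pos': array([0.1706578 , 0.62661482, 0.24887703]), 'eef_rot': array([ 0.09311508,  0.70089134, -0.0942808 ,  0.70085094]), 'force': array([ 0.30265746, -0.09478022,  0.2478512 ]), 'torque': array([-0.04909792,  0.00685826,  0.01911978]), 'gripper_width': 0.08790628860117279}
scene {'K': array([[524.05561512,   0.        , 284.34005431],
       [  0.        , 524.05561512, 212.85783052],
       [  0.        ,   0.        ,   1.        ]]), 'position': array([ 0.06448119, -0.70719325,  0.98513451]), 'rotation': array([ 0.87282963, -0.31014797,  0.1169524 , -0.35818823])}
top {'K': array([[434.82148878,   0.        , 281.32801091],
       [  0.        , 434.82148878, 212.83934794],
       [  0.        ,   0.        ,   1.        ]]), 'position': array([ 0.40337886, -0.09108783,  1.14305194]), 'rotation': array([ 0.70732191, -0.7018626 ,  0.05851554, -0.06050238])}
```

View pics/scene0.png

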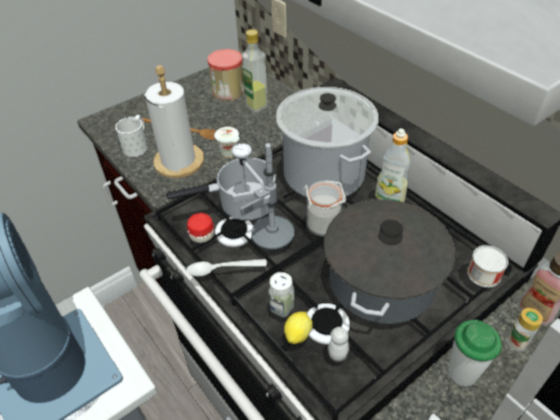

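View pics/top0.png

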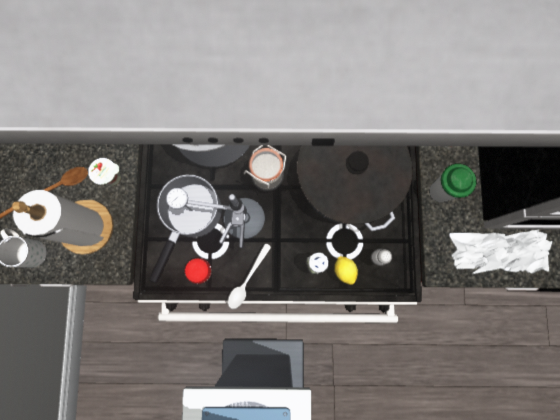

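```bash
cat > h.py <<'E'
from cell import *
import numpy as np, cv2
from scipy.spatial.transform import Rotation as R
def cam(n):
    c=calibration(n); K=np.array(c["K"]); r=np.array(c["rotation"])
    M=r if r.shape==(3,3) else R.from_quat(r).as_matrix()
    return K,np.array(c["position"]),M
def proj(n,P):
    K,p,M=cam(n); q=(np.atleast_2d(P)-p)@M
    return (q@K.T)[:,:2]/q[:,2:3]
def ray(n,uv):
    K,p,M=cam(n); d=M@np.linalg.inv(K)@np.array([uv[0],uv[1],1.]); return p,d/np.linalg.norm(d)
def atz(n,uv,z):
    p,d=ray(n,uv); return p+d*(z-p[2])/d[2]
def tri(a,ua,b,ub):
    p,d=ray(a,ua);q,e=ray(b,ub)
    st=np.linalg.lstsq(np.c_[d,-e],q-p,rcond=None)[0]
    A=p+st[0]*d;B=q+st[1]*e
    return (A+B)/2,np.linalg.norm(A-B)
E
python3 - <<'E'
from h import *
for n in ["scene","top"]:
    im=read_camera(n)[:,:,::-1]
    x0,y0,w,h=(160,120,180,150) if n=="scene" else (140,150,140,120)
    k=min(800//w,600//h)
    cv2.imwrite(f"pics/{n}1.png",cv2.resize(im[y0:y0+h,x0:x0+w],None,fx=k,fy=k,interpolation=cv2.INTER_CUBIC))
    for q in ["stand","ring_low","sleeve_top","rest","lever_pad","probe_tip","pan"]:
        for d in trace(q,n)[:2]:
            ys,xs=np.nonzero(d["mask"]); print(n,q,round(d["p"],2),np.round(d["box"],1).tolist(),d["mask"].sum(),np.round([xs.mean(),ys.mean()],1) if len(xs) else "")
E
```

```text
scene stand 0.67 [230.5, 141.8, 295.3, 250.2] 2944 [262.6 202.5]
scene ring_low 0.55 [263.5, 169.9, 274.9, 177.8] 37 [269.6 172.6]
scene ring_low 0.39 [232.5, 191.1, 273.2, 203.8] 255 [247.2 196.7]
scene sleeve_top 0.77 [231.0, 143.0, 277.9, 211.8] 1239 [252.4 183.8]
scene rest 0.63 [287.0, 309.8, 311.9, 343.6] 675 [297.9 326.8]
scene rest 0.48 [240.9, 193.6, 266.2, 214.2] 222 [251.5 205.5]
scene lever_pad 0.6 [232.8, 192.6, 255.7, 202.0] 186 [242.8 196.3]
scene probe_tip 0.83 [232.4, 143.2, 279.6, 215.8] 1183 [252.3 184.4]
scene pan 0.78 [165.5, 155.9, 271.1, 219.8] 2186 [231.4 186.1]
scene pan 0.36 [230.3, 145.1, 276.4, 211.7] 1047 [253.5 182.7]
top stand 0.79 [166.9, 189.5, 264.1, 244.6] 1915 [228.6 213.7]
top lever_pad 0.44 [222.8, 222.9, 228.6, 244.4] 97 [224.8 233.6]
top probe_tip 0.56 [169.7, 186.6, 248.7, 247.6] 1017 [208.3 210. ]
top pan 0.92 [149.6, 175.6, 220.8, 286.0] 2920 [186.3 214.5]
```

View pics/scene1.png

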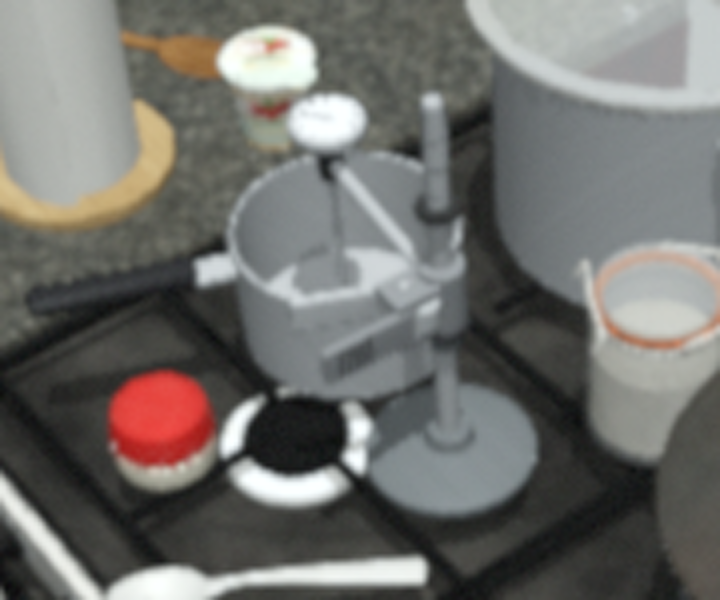

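View pics/top1.png

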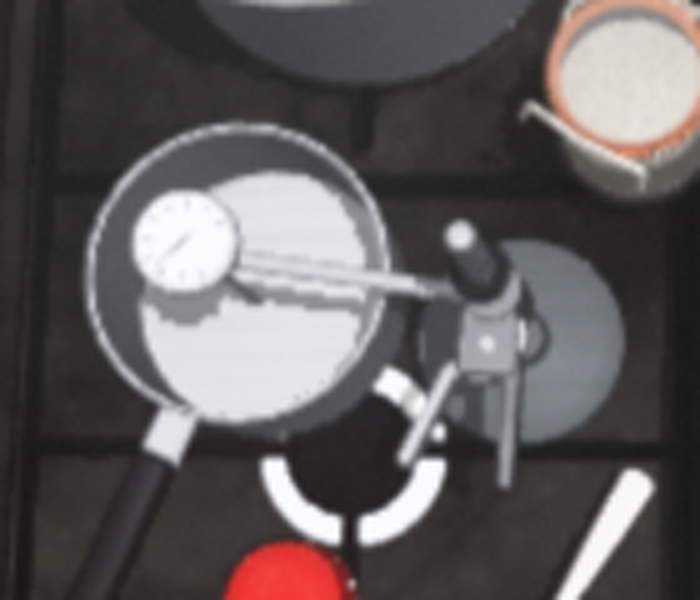

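```bash
python3 - <<'E'
from h import *
T=lambda x,y:(140+x/5-.4,150+y/5-.4); S=lambda x,y:(160+x/4-.375,120+y/4-.375)
print("posttop",tri("top",T(460,235),"scene",S(431,98)), atz("top",T(460,235),.285),atz("scene",S(431,98),.285))
print("foot top",atz("top",T(523,340),.012),atz("scene",S(451,448),.012))
base=(atz("top",T(460,235),.285)+atz("scene",S(431,98),.285))/2;base[2]=0
print(base)
for z in [.16,.165,.17,.2,.205,.21,.22,.23,.24]:
    print(z,proj("scene",base+[0,0,z])*4-[640,480]+1.5, proj("top",base+[0,0,z])*5-[700,750]+2)
# plate/lever ends at z~
for z in (.142,.155):
    print("plate end",atz("top",T(504,487),z),"lever end",atz("top",T(405,462),z),'pivot',atz("top",T(487,343),z))
print("scene lever end? ", atz("scene",S(326,350),.155), atz("scene",S(326,360),.142))
E
```

```text
posttop (array([0.58003489, 0.01242664, 0.28887923]), np.float64(0.0021314209980536833)) [0.58178252 0.01237775 0.285     ] [0.58189368 0.01683976 0.285     ]
foot top [0.58233105 0.01056747 0.012     ] [0.57972665 0.0118862  0.012     ]
[0.5818381  0.01460875 0.        ]
0.16 [[442.19018745 271.28698613]] [[486.39424419 290.46686928]]
0.165 [[441.86552359 264.92477057]] [[485.26918592 288.50592768]]
0.17 [[441.53892761 258.52469249]] [[484.13291945 286.52545052]]
0.2 [[439.53779369 219.3098396 ]] [[477.07027988 274.21548924]]
0.205 [[439.19717664 212.6350003 ]] [[475.85064692 272.08970689]]
0.21 [[438.8544831  205.91946936]] [[474.61835929 269.94186785]]
0.22 [[438.16279012 192.36483501]] [[472.11502394 265.57863213]]
0.23 [[437.46255954 178.64289527]] [[469.55863951 261.12293351]]
0.24 [[436.75363231 164.75053332]] [[466.94750166 256.5718014 ]]
plate end [0.49309388 0.00611688 0.142     ] lever end [0.50429799 0.05213021 0.142     ] pivot [0.56021959 0.01563737 0.142     ]
plate end [0.49192881 0.00485455 0.155     ] lever end [0.50298742 0.05027033 0.155     ] pivot [0.5581828 0.0142514 0.155    ]
scene lever end?  [0.49545082 0.00948857 0.155     ] [0.49755673 0.01417982 0.142     ]
```

```bash
python3 - <<'E'
from h import *
s=get_state();print(R.from_quat(s["eef_rot"]).as_matrix().round(3), np.arctan2(*s["tool_pos"][1::-1]))
print("roll top",atz("top",(38,212),.3),"roll base",atz("top",(85,227),.0),"scene roll top",atz("scene",(165,95),.27))
im=read_camera("wrist");cv2.imwrite("pics/w0.png",im[:,:,::-1])
print(calibration("wrist"))
E
```

```text
[[ 0.     0.263  0.965]
 [ 0.     0.965 -0.263]
 [-1.     0.     0.   ]] 1.305000251218235
roll top [0.54484866 0.39116158 0.3       ] roll base [0.55576239 0.43374335 0.        ] scene roll top [0.51749406 0.3481324  0.27      ]
{'K': array([[325.1922621 ,   0.        , 285.10538663],
       [  0.        , 325.1922621 , 205.05043827],
       [  0.        ,   0.        ,   1.        ]]), 'position': array([0.10610284, 0.64411334, 0.38375119]), 'rotation': array([0.78797433, 0.60147607, 0.07923245, 0.10509619])}
```

View pics/w0.png

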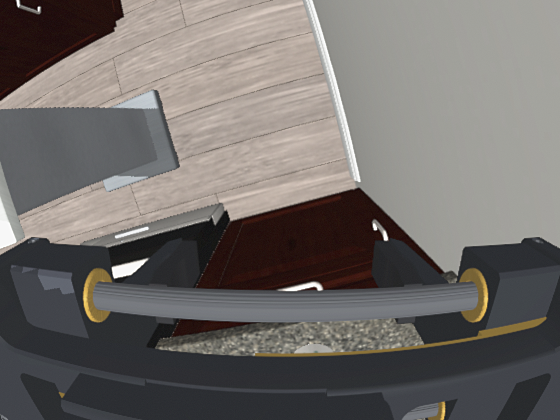

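Call:
move_arm:
  deltas:
    - {"offset": [2.2,-3.8,0.4],"angular": [0,0,0.017]}
    - {"offset": [2.2,-3.8,0.4],"angular": [0,0,0.017]}
    - {"offset": [2.2,-3.8,0.4],"angular": [0,0,0.017]}
    - {"offset": [2.2,-3.8,0.4],"angular": [0,0,0.017]}
    - {"offset": [2.2,-3.8,0.4],"angular": [0,0,0.017]}
    - {"offset": [2.2,-3.8,0.4],"angular": [0,0,0.017]}
    - {"offset": [2.0,-4.0,0.4],"angular": [0,0,0.017]}
    - {"offset": [2.0,-4.0,0.4],"angular": [0,0,0.017]}
    - {"offset": [2.0,-4.0,0.4],"angular": [0,0,0.017]}
    - {"offset": [2.0,-4.0,0.4],"angular": [0,0,0.017]}
    - {"offset": [2.0,-4.0,0.4],"angular": [0,0,0.017]}
    - {"offset": [1.0,-3.8,0.2],"angular": [0,0,0.017]}
    - {"offset": [1.0,-3.8,0.2],"angular": [0,0,0.017]}
    - {"offset": [1.0,-3.8,0.2],"angular": [0,0,0.017]}
    - {"offset": [1.0,-3.8,0.2],"angular": [0,0,0.017]}
    - {"offset": [1.0,-3.8,0],"angular": [0,0,0.017]}
  grip: 0

```text
t: 2.55
tool_pos: [0.4567, -0.0112, 0.3066]
eef_rot: [-0.006, 0.705, 0.013, 0.709]
force: [0.2, 0.4, -0.2]
gripper_width: 0.0885
```

```bash
python3 - <<'E'
from h import *
s=get_state();print(s["tool_pos"],R.from_quat(s["eef_rot"]).as_matrix().round(3))
im=read_camera("wrist");cv2.imwrite("pics/w1.png",im[:,:,::-1])
print(calibration("wrist"))
for q in ["ring_low","sleeve_top","rest","lever_pad","lever_tip"]:
    for d in trace(q,"wrist")[:2]: print(q,round(d["p"],2),d["box"],d["mask"].sum())
for n in ["scene","top"]:
    im=read_camera(n)[:,:,::-1]
    cv2.imwrite(f"pics/{n}2.png",im)
E
```

```text
[ 0.4567014  -0.01119419  0.30663092] [[ 0.006 -0.027  1.   ]
 [ 0.009  1.     0.027]
 [-1.     0.009  0.006]]
{'K': array([[325.1922621 ,   0.        , 285.10538663],
       [  0.        , 325.1922621 , 205.05043827],
       [  0.        ,   0.        ,   1.        ]]), 'position': array([ 0.38980342, -0.02096377,  0.44043889]), 'rotation': array([0.69402944, 0.70715888, 0.09784623, 0.09314276])}
ring_low 0.59 [297.4, 328.4, 332.3, 349.3] 318
sleeve_top 0.78 [292.9, 222.2, 422.3, 346.4] 1760
sleeve_top 0.69 [253.9, 87.3, 332.3, 209.3] 1741
rest 0.83 [295.5, 221.2, 308.7, 282.9] 475
lever_pad 0.68 [324.1, 232.9, 351.3, 281.0] 566
lever_tip 0.58 [290.3, 232.8, 354.4, 292.7] 747
```

View pics/w1.png

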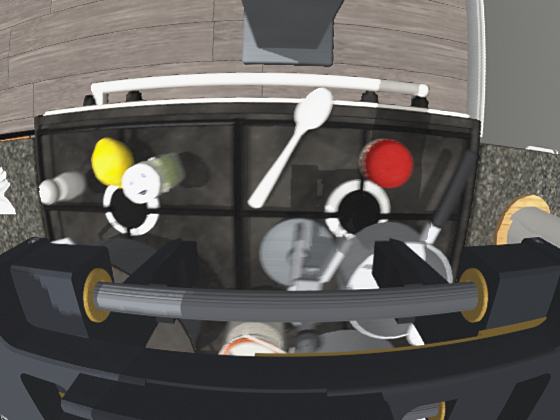

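View pics/scene2.png

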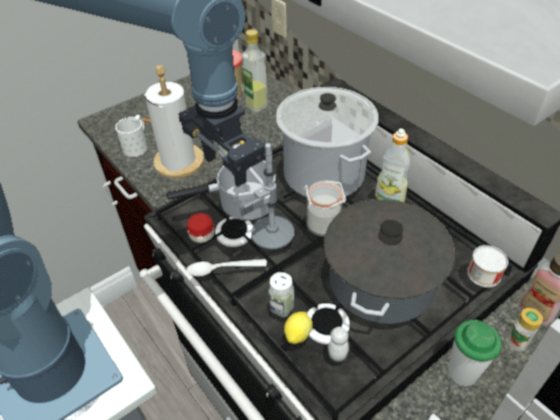

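View pics/top2.png

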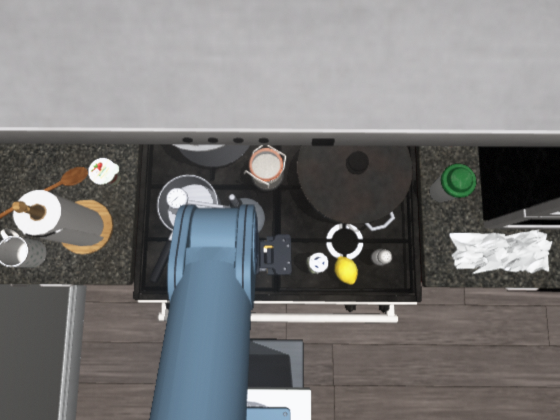

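```bash
cat >> h.py <<'E'
def wproj(P,c):
    K=np.array(c["K"]);M=R.from_quat(c["rotation"]).as_matrix()
    q=(np.atleast_2d(P)-np.array(c["position"]))@M
    rho=np.hypot(q[:,0],q[:,1]);th=np.arctan2(rho,q[:,2]);k=K[0,0]*th/rho
    return np.c_[K[0,2]+k*q[:,0],K[1,2]+k*q[:,1]]
def model(bx,by,yaw,lev,top):
    """returns polylines dict; grip frame +x toward post at yaw (0 = world +x)"""
    c,s=np.cos(yaw),np.sin(yaw);Rz=np.array([[c,-s,0],[s,c,0],[0,0,1]])
    W=lambda p:np.array(p)@Rz.T+[bx,by,0]
    zc=top-.023; o={}
    def box(x0,x1,y0,y1,z0,z1,f=lambda p:p):
        L=[]
        for z in (z0,z1):
            L.append(W(f(np.array([[x0,y0,z],[x1,y0,z],[x1,y1,z],[x0,y1,z],[x0,y0,z]],float))))
        return L
    o["rest"]=box(-.090,-.028,-.015,-.008,zc-.013,zc+.013)
    cl,sl=np.cos(-lev),np.sin(-lev)
    def f(p):
        q=p.copy();x=p[:,0]+.0255;y=p[:,1]
        q[:,0]=cl*x-sl*y-.0255;q[:,1]=sl*x+cl*y;return q
    o["lever"]=box(-.0255-.066,-.0255-.014,.008,.015,zc-.012,zc+.012,f)
    a=np.linspace(0,2*np.pi,40)
    circ=lambda r,z:W(np.c_[r*np.cos(a),r*np.sin(a),0*a+z])
    o["sleeve"]=[circ(.0145,top),circ(.0145,top-.05)]
    o["post"]=[circ(.007,.285)]
    o["foot"]=[circ(.055,.0)]
    o["circ"]=circ
    return o
def overlay(img,P,m,x0,y0,w,h,k,ringz=None):
    im=cv2.resize(img[y0:y0+h,x0:x0+w],None,fx=k,fy=k,interpolation=cv2.INTER_CUBIC)
    col=dict(rest=(0,0,255),lever=(0,255,0),sleeve=(255,255,0),post=(255,0,255),foot=(0,255,255))
    for n,c in col.items():
        for L in m[n]:
            q=(P(L)-[x0,y0]+.5)*k-.5
            cv2.polylines(im,[np.round(q*8).astype(int)],False,c,1,cv2.LINE_AA,3)
    if ringz:
        for z in (ringz,ringz+.008):
            q=(P(m["circ"](.014,z))-[x0,y0]+.5)*k-.5
            cv2.polylines(im,[np.round(q*8).astype(int)],False,(0,128,255),1,cv2.LINE_AA,3)
    return im
E
cat > ov.py <<'E'
from h import *
import sys
bx,by,yaw,lev,top,rz=map(float,sys.argv[1:7]);tag=sys.argv[7]
m=model(bx,by,yaw,lev,top)
c=dict(K=np.array([[325.1922621,0,285.10538663],[0,325.19,205.05043827],[0,0,1]]),position=[0.38980342,-0.02096377,0.44043889],rotation=[0.69402944,0.70715888,0.09784623,0.09314276])
a=overlay(cv2.imread("pics/scene0.png"),lambda p:proj("scene",p),m,215,130,90,130,4,rz)
b=overlay(cv2.imread("pics/top0.png"),lambda p:proj("top",p),m,200,185,75,70,6,rz)
w=overlay(cv2.imread("pics/w1.png"),lambda p:wproj(p,c),m,250,205,120,150,4,rz)
cv2.imwrite(f"pics/a{tag}.png",a);cv2.imwrite(f"pics/b{tag}.png",b);cv2.imwrite(f"pics/c{tag}.png",w)
H=600
out=np.zeros((600,800,3),np.uint8)
a=a[:600,:];out[:a.shape[0],:a.shape[1]]=a
b=b[:,:440];out[:b.shape[0],360:360+b.shape[1]]=b
cv2.imwrite(f"pics/ab{tag}.png",out)
E
python3 ov.py .5815 .0135 0 .35 .165 .215 1
```

```text
(no output)
```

View pics/ab1.png

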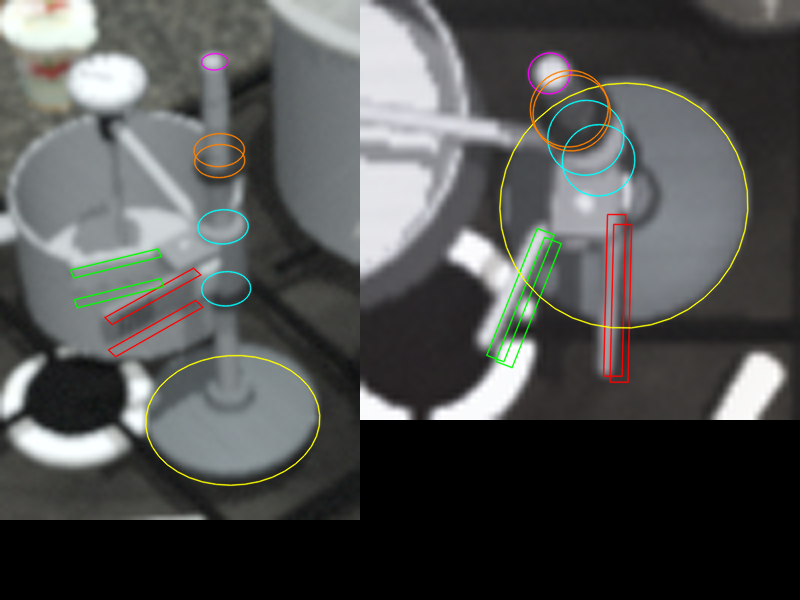

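View pics/c1.png

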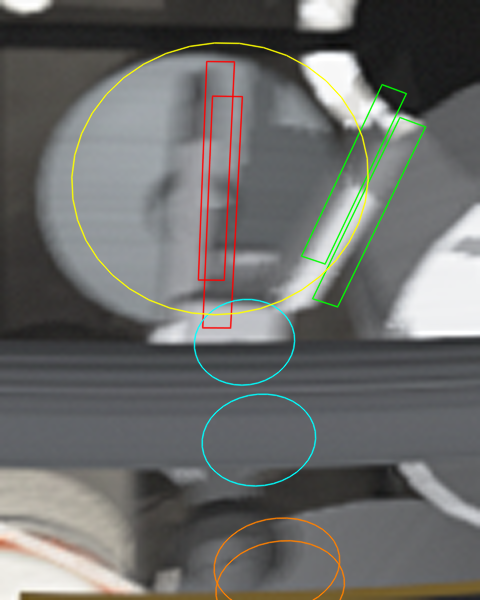

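```bash
cat > wov.py <<'E'
from h import *
import sys,pickle
bx,by,yaw,lev,top,rz=map(float,sys.argv[1:7]);tag=sys.argv[7]
m=model(bx,by,yaw,lev,top)
if len(sys.argv)>8:
    c=calibration("wrist");im=read_camera("wrist")[:,:,::-1];s=get_state();print(s["t"],s["tool_pos"],R.from_quat(s["eef_rot"]).as_rotvec(),np.abs(s["joint_vel"]).max())
    print(R.from_quat(s["eef_rot"]).as_matrix().round(3))
    pickle.dump((c,im),open("w.pkl","wb"))
c,im=pickle.load(open("w.pkl","rb"))
cv2.imwrite(f"pics/c{tag}.png",overlay(im,lambda p:wproj(p,c),m,250,205,120,150,4,rz))
E
python3 wov.py .5815 .0145 0 .37 .165 .208 2 new;python3 ov.py .5815 .0145 0 .37 .163 .208 2
```

```text
3.0 [ 0.45611465 -0.00822887  0.30595115] [-0.01541796  1.56640342  0.02986417] 0.006127865600259052
[[ 0.004 -0.029  1.   ]
 [ 0.009  1.     0.029]
 [-1.     0.009  0.004]]
```

View pics/c2.png

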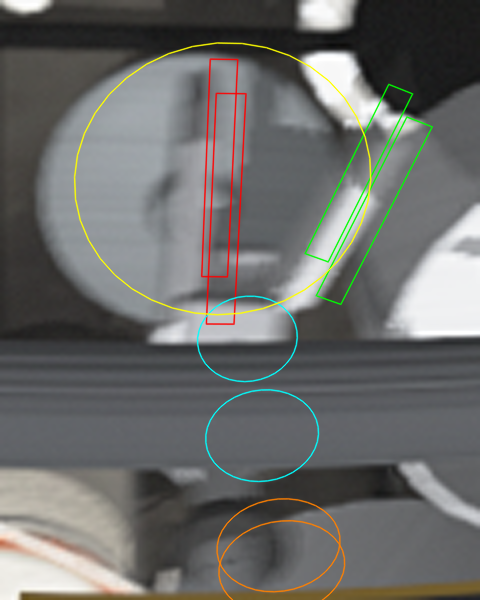

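View pics/ab2.png

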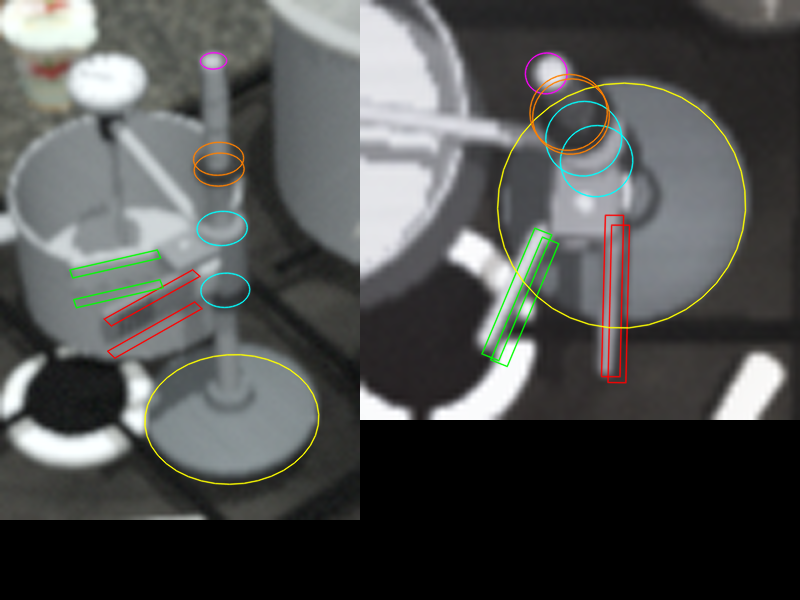

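```bash
python3 - <<'E'
from h import *
import pickle
c,im=pickle.load(open("w.pkl","rb"))
cv2.imwrite("pics/wz.png",cv2.resize(im[200:360,240:440],None,fx=4,fy=4,interpolation=cv2.INTER_CUBIC)[:600])
# lemon, burner left centre, grate junction
for n,uv,z in [("burner",(211,241),0.0),("burner2",(344,241),0.0),("spoon end",(267,247),0.01),("timer",(197,271),.05)]:
    P=atz("top",uv,z);print(n,P.round(3),wproj(P,c).round(1))
E
```

```text
burner [0.521 0.098 0.   ] [[356.4 214.8]]
burner2 [ 0.524 -0.253  0.   ] [[123.2 210.3]]
spoon end [ 0.505 -0.05   0.01 ] [[252.3 203.6]]
timer [0.441 0.122 0.05 ] [[388.4 165.4]]
```

View pics/wz.png

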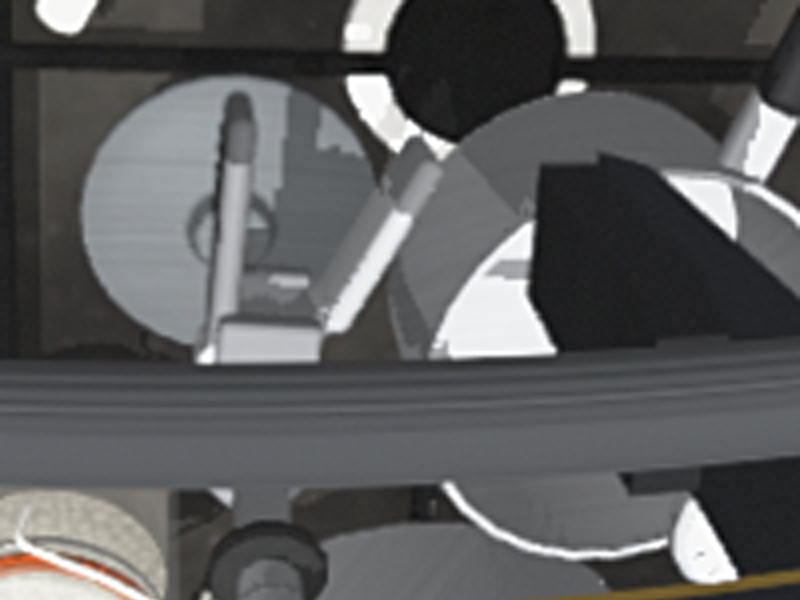

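```bash
cat >> h.py <<'E'
def wray(uv,c):
    K=np.array(c["K"]);M=R.from_quat(c["rotation"]).as_matrix()
    d=np.array(uv,float)-K[:2,2];r=np.hypot(*d);th=r/K[0,0]
    return np.array(c["position"]),M@np.array([np.sin(th)*d[0]/r,np.sin(th)*d[1]/r,np.cos(th)])
def watz(uv,c,z):
    p,d=wray(uv,c);return p+d*(z-p[2])/d[2]
E
python3 - <<'E'
from h import *
import pickle
c,im=pickle.load(open("w.pkl","rb"))
Z=lambda x,y:(240+x/4-.375,200+y/4-.375)
for n,p,z in [("foot",(232,213),.01),("foot collar",(232,228),.015),("ring top",(268,565),.217),("burner",(476,50),.0),("plate end top",(238,97),.155),("lever end top",(420,150),.155),("lever end top R",(440,168),.155),("timer",(388.5*4-960,165*4-800),.05)]:
    print(n,watz(Z(*p),c,z).round(4))
s=get_state()
M=R.from_quat(s["eef_rot"]).as_matrix();Mc=R.from_quat(c["rotation"]).as_matrix()
print("cam in tool",M.T@(np.array(c["position"])-s["tool_pos"]));print((M.T@Mc).round(3))
E
```

```text
foot [0.5773 0.0146 0.01  ]
foot collar [0.5809 0.0146 0.015 ]
ring top [0.5704 0.0134 0.217 ]
burner [0.5169 0.1008 0.    ]
plate end top [0.4843 0.0059 0.155 ]
lever end top [0.4967 0.0498 0.155 ]
lever end top R [0.5013 0.0551 0.155 ]
timer [0.4396 0.1215 0.05  ]
cam in tool [-0.13401957 -0.0004552  -0.06702004]
[[ 0.002 -0.26   0.966]
 [ 1.    -0.001 -0.002]
 [ 0.001  0.966  0.26 ]]
```

```bash
python3 wov.py .58 .0142 0 .37 .165 .209 w3
```

```text
(no output)
```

View pics/cw3.png

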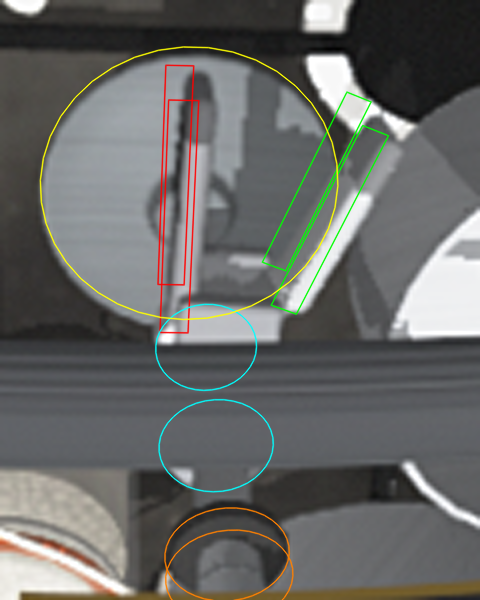

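```bash
python3 - <<'E'
from h import *
T=lambda x,y:(140+x/5-.4,150+y/5-.4); S=lambda x,y:(160+x/4-.375,120+y/4-.375)
print("dial",tri("top",T(185,242),"scene",S(328,122)),atz("top",T(185,242),.185))
print("pan rim",atz("top",T(239,275),.09))
print("arm-sleeve",atz("top",T(437,290),.15))
E
```

```text
dial (array([0.59968937, 0.15033715, 0.17685291]), np.float64(0.0009172137231409943)) [0.59843453 0.14808443 0.185     ]
pan rim [0.60137718 0.14435468 0.09      ]
arm-sleeve [0.58370086 0.03863301 0.15      ]
```

Call:
move_arm:
  deltas:
    - {"offset": [1.8,0.95,0],"angular": [-0.003,0.001,-0.023]}
    - {"offset": [1.8,0.95,0],"angular": [-0.003,0.001,-0.023]}
    - {"offset": [1.8,0.95,0],"angular": [-0.003,0.001,-0.023]}
    - {"offset": [0,0,-2.5]}
    - {"offset": [0,0,-2.5]}
    - {"offset": [0,0,-2.5]}
    - {"offset": [0,0,-2.0]}
    - {"offset": [0,0,0]}
    - {"offset": [0,0,0]}

```text
schema error: expected keys offset, angular
```

```bash
python3 wov.py .581 .0142 -.04 .37 .165 .209 w4 new; python3 - <<'E'
from h import *
import pickle
c,im=pickle.load(open("w.pkl","rb"));m=model(.581,.0142,-.04,.37,.165)
cv2.imwrite("pics/w4.png",overlay(im,lambda p:wproj(p,c),m,160,180,260,190,3,.209))
E
```

```text
3.05 [ 0.4561353 -0.0084405  0.3059767] [-0.01521667  1.56637048  0.02953158] 0.0056164714100427155
[[ 0.004 -0.029  1.   ]
 [ 0.009  1.     0.028]
 [-1.     0.009  0.004]]
```

View pics/w4.png

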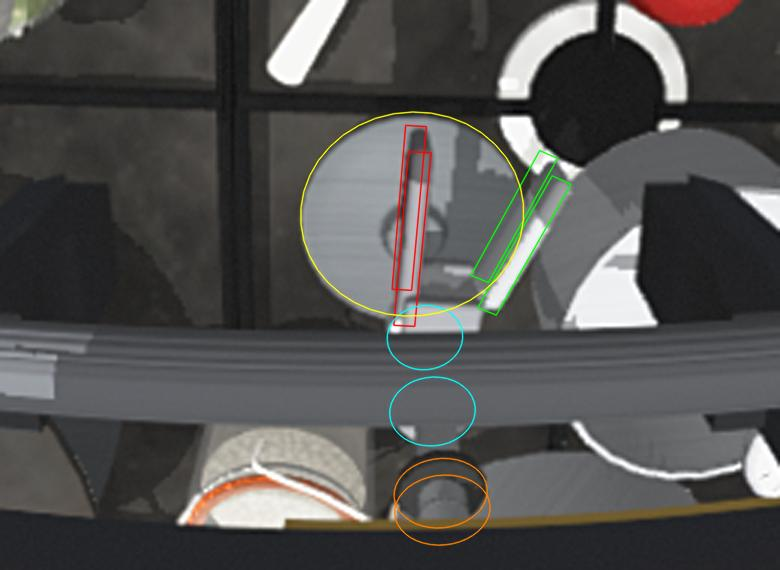

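Call:
move_arm:
  deltas:
    - {"offset": [1.8,0.95,0],"angular": [-0.003,0.001,-0.023]}
    - {"offset": [1.8,0.95,0],"angular": [-0.003,0.001,-0.023]}
    - {"offset": [1.8,0.95,0],"angular": [-0.003,0.001,-0.023]}
    - {"offset": [0,0,-2.5],"angular": [0,0,0]}
    - {"offset": [0,0,-2.5],"angular": [0,0,0]}
    - {"offset": [0,0,-2.5],"angular": [0,0,0]}
    - {"offset": [0,0,-2.0],"angular": [0,0,0]}
    - {"offset": [0,0,0],"angular": [0,0,0]}
    - {"offset": [0,0,0],"angular": [0,0,0]}

```text
t: 3.95
tool_pos: [0.5123, 0.0284, 0.2087]
eef_rot: [0.012, 0.706, -0.011, 0.708]
force: [0.1, -0.5, -0.1]
gripper_width: 0.0881
```

```bash
python3 wov.py .581 .0142 -.04 .37 .165 .209 w4 new; python3 - <<'E'
from h import *
import pickle
c,im=pickle.load(open("w.pkl","rb"));m=model(.581,.0142,-.04,.37,.165)
cv2.imwrite("pics/w4.png",overlay(im,lambda p:wproj(p,c),m,160,180,260,190,3,.209))
E
```

```text
4.0 [0.51224236 0.02848326 0.20886252] [ 0.02697134  1.56685886 -0.02317779] 0.012694854503791536
[[ 0.004  0.032  0.999]
 [ 0.002  0.999 -0.032]
 [-1.     0.002  0.004]]
```

View pics/w4.png

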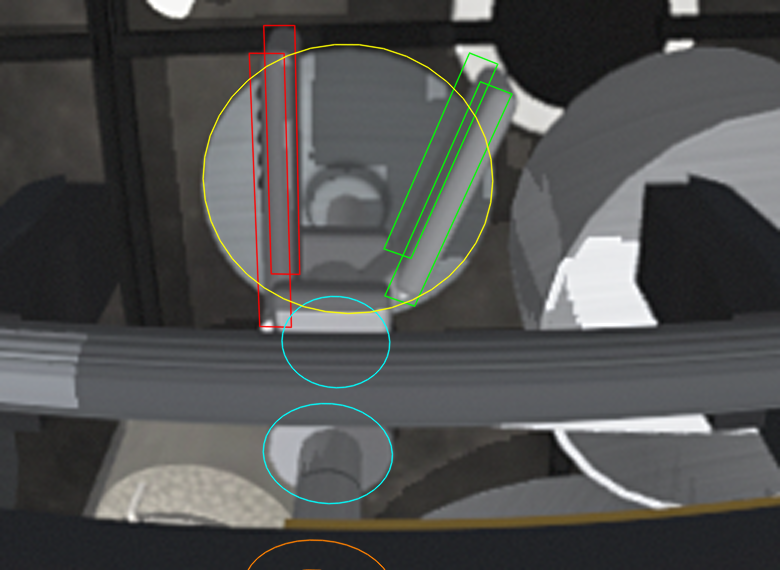

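Call:
move_arm:
  deltas:
    - {"offset": [0,-0.7,-0.5],"angular": [0,0,0]}
    - {"offset": [0,0,-2.0],"angular": [0,0,0]}
    - {"offset": [0,0,-2.0],"angular": [0,0,0]}
    - {"offset": [0,0,-1.8],"angular": [0,0,0]}
    - {"offset": [0,0,-1.0],"angular": [0,0,0]}
    - {"offset": [0,0,0],"angular": [0,0,0]}

```text
t: 4.6
tool_pos: [0.5167, 0.0194, 0.1389]
eef_rot: [0.013, 0.701, -0.01, 0.713]
force: [0.2, -0.6, -0.2]
gripper_width: 0.0879
```

```bash
python3 - <<'E'
from h import *
c=calibration("wrist");im=read_camera("wrist")[:,:,::-1];s=get_state();print(s["t"],s["tool_pos"],s["force"],s["gripper_width"])
m=model(.581,.0142,-.04,.37,.165)
cv2.imwrite("pics/w5.png",overlay(im,lambda p:wproj(p,c),m,130,180,260,190,3,.209))
E
```

```text
4.65 [0.51718744 0.0193931  0.13955461] [ 0.74477582 -0.72616437 -0.08159807] 0.08817812325643308
```

View pics/w5.png

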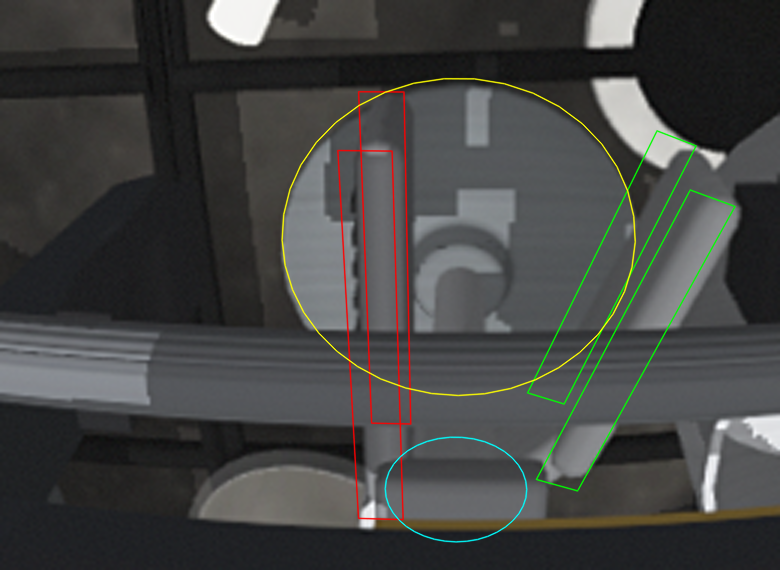

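Call:
move_arm:
  deltas:
    - {"offset": [-0.6,0,-0.5],"angular": [0,0.017,0]}
    - {"offset": [0,0,0],"angular": [0,0,0]}
    - {"offset": [0,0,0],"angular": [0,0,0]}

```text
t: 4.95
tool_pos: [0.5122, 0.0193, 0.1363]
eef_rot: [0.013, 0.706, -0.01, 0.708]
force: [0.4, -0.4, 0.4]
gripper_width: 0.0883
```

Call:
move_arm:
  deltas:
    - {"offset": [0,0,0],"angular": [0,0,0]}
    - {"offset": [0,0,0],"angular": [0,0,0]}
    - {"offset": [0,0,0],"angular": [0,0,0]}
    - {"offset": [0,0,0],"angular": [0,0,0]}
    - {"offset": [0,0,0],"angular": [0,0,0]}
  grip: 0.36

```text
t: 5.45
tool_pos: [0.5128, 0.0198, 0.1373]
eef_rot: [0.013, 0.706, -0.009, 0.708]
force: [-0.5, 1.0, -0.5]
gripper_width: 0.0564
```

```bash
cat > look.py <<'E'
from h import *
import sys
c=calibration("wrist");im=read_camera("wrist")[:,:,::-1];s=get_state();print(s["t"],s["tool_pos"],R.from_quat(s["eef_rot"]).as_matrix().round(3).tolist(),"F",s["force"].round(2),"T",s["torque"].round(2),"w",s["gripper_width"],"q",s["qpos"].round(2))
cv2.imwrite(f"pics/{sys.argv[1]}.png",cv2.resize(im[180:380,130:390],None,fx=3,fy=3,interpolation=cv2.INTER_CUBIC))
E
python3 look.py w6
```

```text
5.5 [0.51284899 0.01980358 0.13731632] [[0.004, 0.032, 0.999], [0.005, 0.999, -0.032], [-1.0, 0.006, 0.004]] F [-0.05  0.2  -0.14] T [ 0.02  0.02 -0.02] w 0.05658601798859081 q [-0.36  0.48  0.3   2.   -0.22  0.69  1.62]
```

View pics/w6.png

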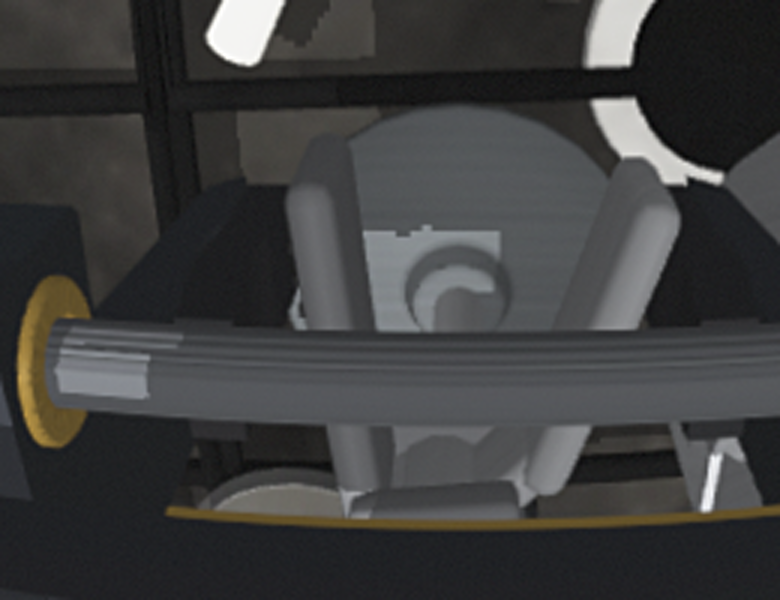

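Call:
move_arm:
  deltas:
    - {"offset": [0,0,0],"angular": [0,0,0]}
    - {"offset": [0,0,0],"angular": [0,0,0]}
    - {"offset": [0,0,0],"angular": [0,0,0]}
  grip: 0.4

```text
t: 5.8
tool_pos: [0.5128, 0.0198, 0.1373]
eef_rot: [0.013, 0.706, -0.009, 0.708]
force: [0.7, 0.0, -0.2]
gripper_width: 0.0528
```

Call:
move_arm:
  deltas:
    - {"offset": [0,0,0],"angular": [0,0,0]}
    - {"offset": [0,0,0],"angular": [0,0,0]}
    - {"offset": [0,0,0],"angular": [0,0,0]}
  grip: 0.43

```text
t: 6.1
tool_pos: [0.5126, 0.0199, 0.1372]
eef_rot: [0.013, 0.706, -0.009, 0.708]
force: [0.1, 0.5, 0.6]
gripper_width: 0.0506
```

```bash
python3 look.py w7
```

```text
6.15 [0.51255481 0.01992236 0.13718194] [[0.003, 0.032, 0.999], [0.005, 0.999, -0.032], [-1.0, 0.006, 0.003]] F [-1.05  0.79  0.71] T [0.04 0.06 0.02] w 0.05047780736091478 q [-0.36  0.48  0.3   2.   -0.22  0.69  1.62]
```

View pics/w7.png

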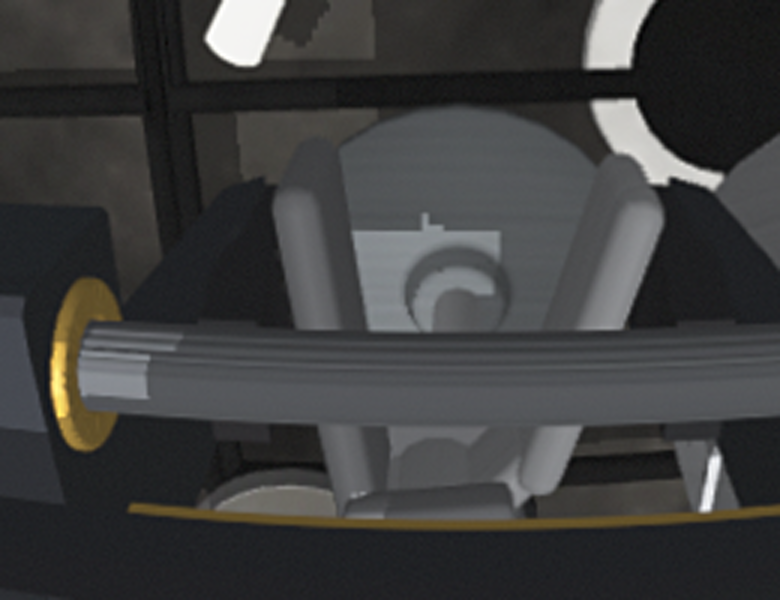

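Call:
move_arm:
  deltas:
    - {"offset": [0,0,0],"angular": [0,0,0]}
    - {"offset": [0,0,0],"angular": [0,0,0]}
    - {"offset": [0,0,0],"angular": [0,0,0]}
  grip: 0.445

```text
t: 6.45
tool_pos: [0.5122, 0.0203, 0.1371]
eef_rot: [0.013, 0.706, -0.009, 0.708]
force: [-0.2, 0.9, 0.9]
gripper_width: 0.0489
```

```bash
python3 look.py w8
```

```text
6.5 [0.51222774 0.02032345 0.13712268] [[0.002, 0.031, 1.0], [0.006, 0.999, -0.031], [-1.0, 0.006, 0.002]] F [-0.24 -0.07  1.1 ] T [0.15 0.13 0.02] w 0.049099142782665 q [-0.36  0.48  0.3   2.   -0.22  0.69  1.62]
```

View pics/w8.png

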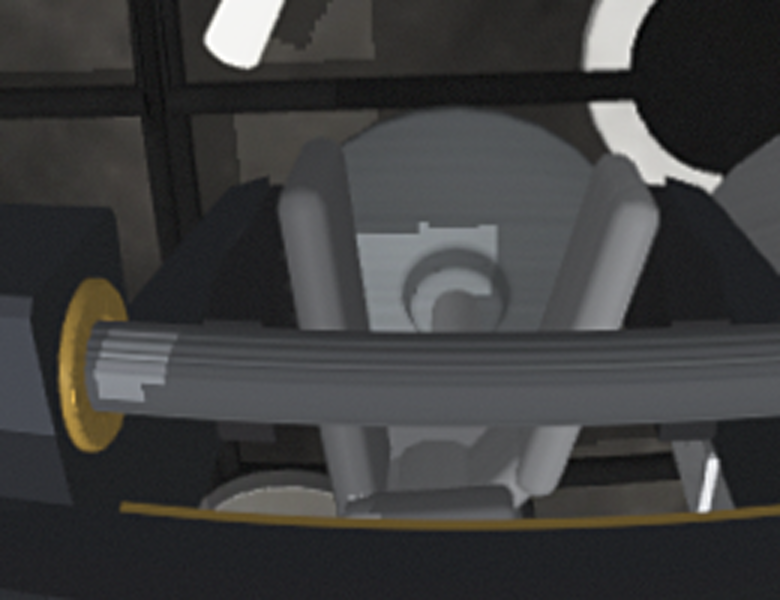

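Call:
move_arm:
  deltas:
    - {"offset": [0,0,0.3],"angular": [0,0,0]}
    - {"offset": [0,0,0.3],"angular": [0,0,0]}
    - {"offset": [0,0,0.3],"angular": [0,0,0]}
    - {"offset": [0,0,0.0],"angular": [0,0,0]}

```text
t: 6.9
tool_pos: [0.5124, 0.0203, 0.1464]
eef_rot: [0.013, 0.706, -0.009, 0.708]
force: [0.7, 0.2, -2.1]
gripper_width: 0.0489
```

```bash
cat > look3.py <<'E'
from h import *
import sys
s=get_state();print(s["t"],s["tool_pos"].round(4),"F",s["force"].round(2),"w",s["gripper_width"])
t=sys.argv[1]
a=read_camera("scene")[:,:,::-1];b=read_camera("wrist")[:,:,::-1]
A=cv2.resize(a[130:260,210:310],None,fx=4,fy=4,interpolation=cv2.INTER_CUBIC)
B=cv2.resize(b[200:340,180:380],None,fx=2,fy=2,interpolation=cv2.INTER_CUBIC)
o=np.zeros((520,800,3),np.uint8);o[:520,:400]=A;o[:280,400:]=B
cv2.imwrite(f"pics/{t}.png",o)
E
python3 look3.py l1
```

```text
6.9 [0.5124 0.0203 0.1464] F [ 0.72  0.16 -2.14] w 0.04886952158811057
```

View pics/l1.png

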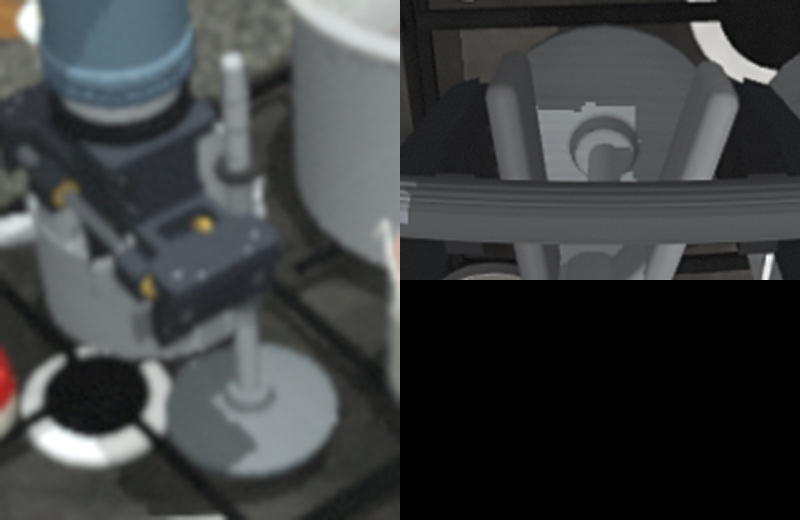

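Call:
move_arm:
  deltas:
    - {"offset": [0,0,0.4],"angular": [0,0,0]}
    - {"offset": [0,0,0.4],"angular": [0,0,0]}
    - {"offset": [0,0,0.4],"angular": [0,0,0]}
    - {"offset": [0,0,0.4],"angular": [0,0,0]}
    - {"offset": [0,0,0.4],"angular": [0,0,0]}
    - {"offset": [0,0,0.2],"angular": [0,0,0]}
    - {"offset": [0,0,0.0],"angular": [0,0,0]}

```text
t: 7.7
tool_pos: [0.5124, 0.0203, 0.1703]
eef_rot: [0.013, 0.706, -0.009, 0.708]
force: [0.0, 0.1, -2.6]
gripper_width: 0.0491
```

```bash
python3 look3.py l2; python3 - <<'E'
from h import *
a=cv2.imread("pics/l2.png"); 
im=read_camera("scene")[:,:,::-1];cv2.imwrite("pics/l2z.png",cv2.resize(im[135:200,240:300],None,fx=9,fy=9,interpolation=cv2.INTER_CUBIC))
E
```

```text
7.7 [0.5124 0.0203 0.1703] F [ 0.01  0.12 -2.63] w 0.04908034732421877
```

View pics/l2.png

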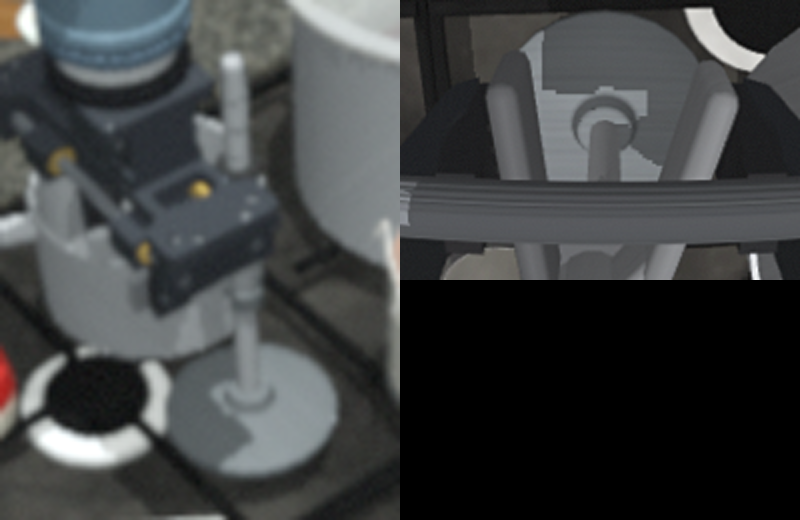

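View pics/l2z.png

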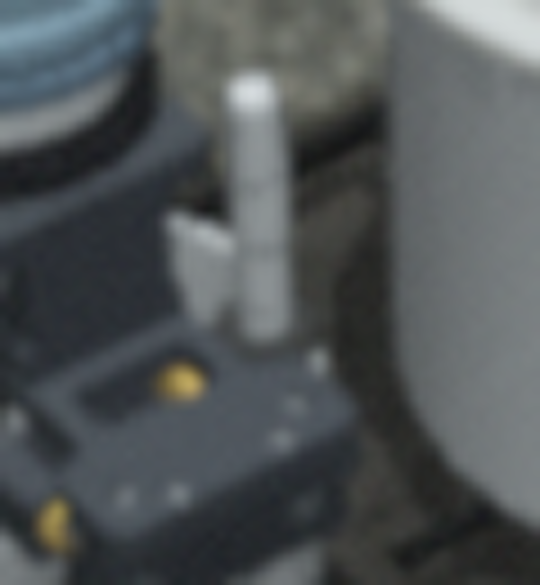

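Call:
move_arm:
  deltas:
    - {"offset": [0,0,0.2],"angular": [0,0,0]}
    - {"offset": [0,0,0.2],"angular": [0,0,0]}
    - {"offset": [0,0,0.2],"angular": [0,0,0]}

```text
t: 8.15
tool_pos: [0.5124, 0.0203, 0.1759]
eef_rot: [0.013, 0.706, -0.009, 0.708]
force: [1.1, 0.4, -2.8]
gripper_width: 0.0492
```

Call:
move_arm:
  deltas:
    - {"offset": [0,0,0.15],"angular": [0,0,0]}

```text
t: 8.25
tool_pos: [0.5124, 0.0203, 0.1773]
eef_rot: [0.013, 0.706, -0.009, 0.708]
force: [4.4, -0.0, -11.3]
gripper_width: 0.0486
```

Call:
move_arm:
  deltas:
    - {"offset": [0,0,0.15],"angular": [0,0,0]}

```text
t: 8.35
tool_pos: [0.5124, 0.0202, 0.1784]
eef_rot: [0.013, 0.706, -0.009, 0.708]
force: [4.3, 0.3, -11.7]
gripper_width: 0.0491
```

Call:
move_arm:
  deltas:
    - {"offset": [0,0,-0.07],"angular": [0,0,0]}
    - {"offset": [0,0,0],"angular": [0,0,0]}

```text
t: 8.55
tool_pos: [0.5123, 0.0201, 0.1778]
eef_rot: [0.013, 0.706, -0.009, 0.708]
force: [1.3, 1.3, -4.5]
gripper_width: 0.0491
```

```bash
python3 look.py w9; python3 look3.py l3
```

```text
8.6 [0.51228931 0.02016305 0.17784568] [[0.002, 0.031, 1.0], [0.005, 0.999, -0.031], [-1.0, 0.005, 0.002]] F [ 1.48 -0.01 -5.03] T [ 0.12 -0.27  0.  ] w 0.04899555437652277 q [-0.38  0.41  0.32  1.98 -0.19  0.77  1.59]
8.6 [0.5123 0.0202 0.1778] F [ 1.48 -0.01 -5.03] w 0.04899555437652277
```

View pics/w9.png

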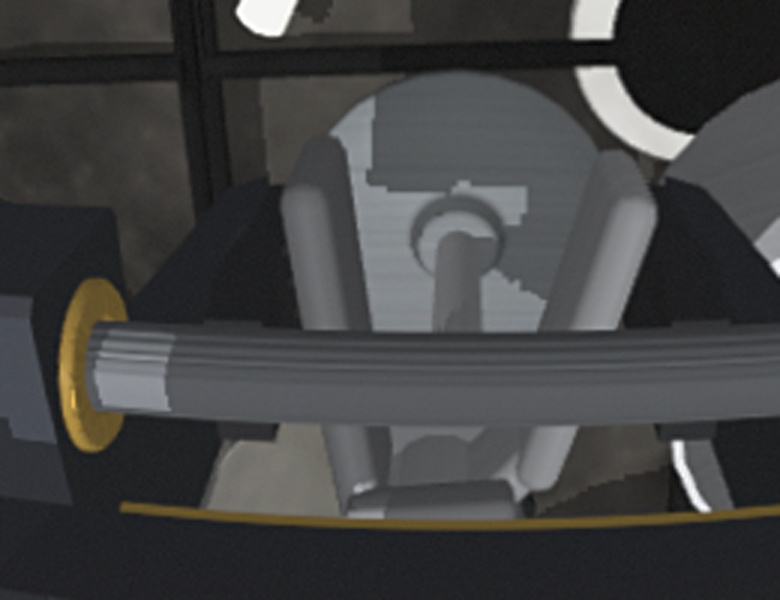

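View pics/l3.png

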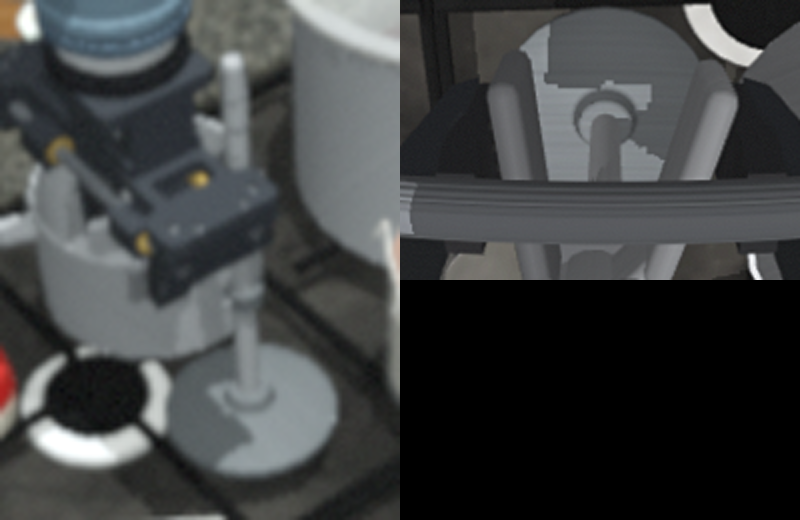

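Call:
move_arm:
  deltas:
    - {"offset": [0,0,0],"angular": [0,0,0]}
    - {"offset": [0,0,0],"angular": [0,0,0]}
  grip: 0.5

```text
t: 8.9
tool_pos: [0.5113, 0.0211, 0.1778]
eef_rot: [0.013, 0.707, -0.009, 0.707]
force: [0.4, 1.2, -3.5]
gripper_width: 0.0439
```

Call:
move_arm:
  deltas:
    - {"offset": [0,0,0],"angular": [0,0,0]}
    - {"offset": [0,0,0],"angular": [0,0,0]}
  grip: 0.58

```text
t: 9.1
tool_pos: [0.51, 0.0217, 0.1774]
eef_rot: [0.013, 0.708, -0.008, 0.706]
force: [-1.0, 1.0, -4.5]
gripper_width: 0.0373
```

Call:
move_arm:
  deltas:
    - {"offset": [0,0,0.03],"angular": [0,0,0]}
    - {"offset": [0,0,0.03],"angular": [0,0,0]}
    - {"offset": [0,0,0],"angular": [0,0,0]}
    - {"offset": [0,0,0],"angular": [0,0,0]}
    - {"offset": [0,0,0],"angular": [0,0,0]}
  grip: 1.0

```text
t: 9.6
tool_pos: [0.5086, 0.0213, 0.177]
eef_rot: [0.012, 0.709, -0.008, 0.705]
force: [-2.7, 1.2, -6.2]
gripper_width: 0.0295
```

```bash
python3 look.py w10; python3 look3.py l4
```

```text
9.65 [0.5086291  0.02133228 0.17695582] [[-0.005, 0.03, 1.0], [0.006, 1.0, -0.03], [-1.0, 0.005, -0.006]] F [-0.8   1.34 -6.01] T [0.32 0.13 0.17] w 0.029263003100641893 q [-0.38  0.41  0.32  1.98 -0.19  0.78  1.59]
9.65 [0.5086 0.0213 0.177 ] F [-0.8   1.34 -6.01] w 0.029263003100641893
```

View pics/w10.png

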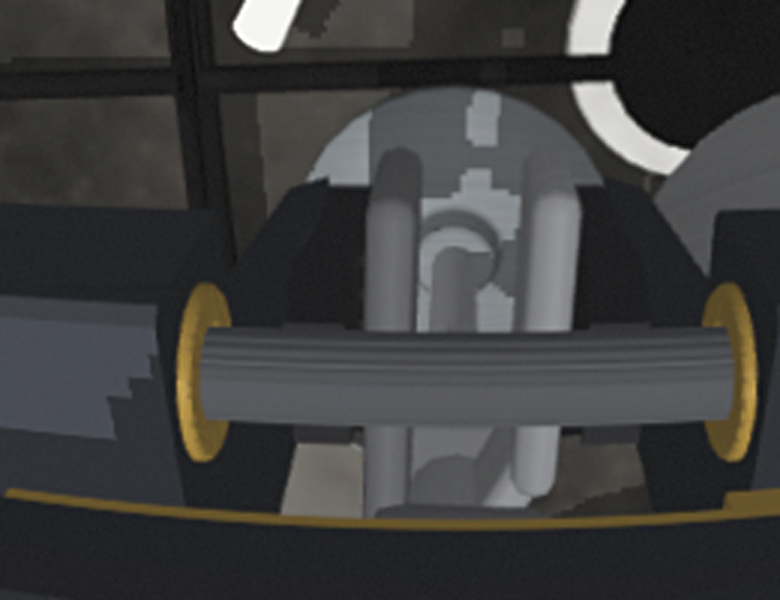

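View pics/l4.png

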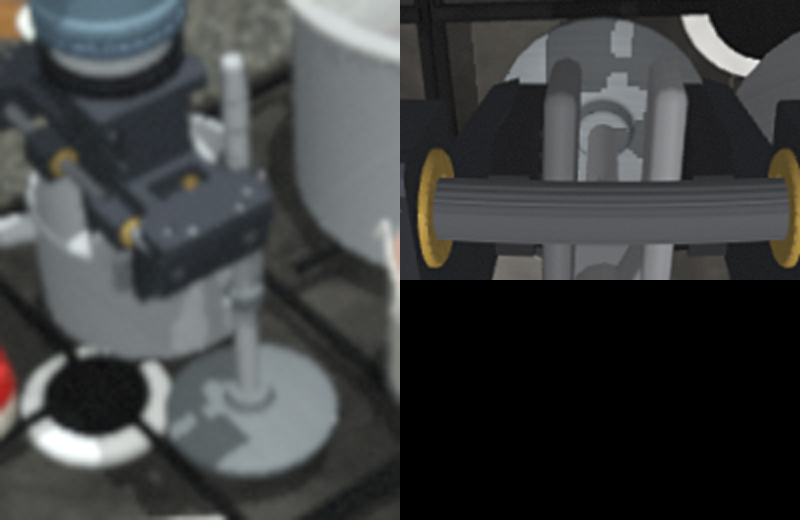

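Call:
move_arm:
  deltas:
    - {"offset": [0,0,0],"angular": [0,0,0]}
    - {"offset": [0,0,0],"angular": [0,0,0]}
    - {"offset": [0,0,0],"angular": [0,0,0]}

```text
t: 10.05
tool_pos: [0.5086, 0.0213, 0.177]
eef_rot: [0.012, 0.709, -0.008, 0.705]
force: [-0.8, 1.9, -6.0]
gripper_width: 0.0292
```

```bash
python3 look3.py l5; python3 - <<'E'
from h import *
b=read_camera("top")[:,:,::-1]
o=np.hstack([cv2.resize(x[150:285,140:280],(400,386),interpolation=cv2.INTER_CUBIC) for x in (cv2.imread("pics/top0.png"),b)])
cv2.imwrite("pics/t5.png",o)
a=cv2.imread("pics/l5.png");l3=cv2.imread("pics/l3.png")
cv2.imwrite("pics/cmp.png",np.hstack([x[200:360,180:310] for x in (l3,a)]).repeat(3,0).repeat(3,1))
E
```

```text
10.05 [0.5086 0.0213 0.177 ] F [-0.81  1.94 -6.01] w 0.02918837039180837
```

View pics/t5.png

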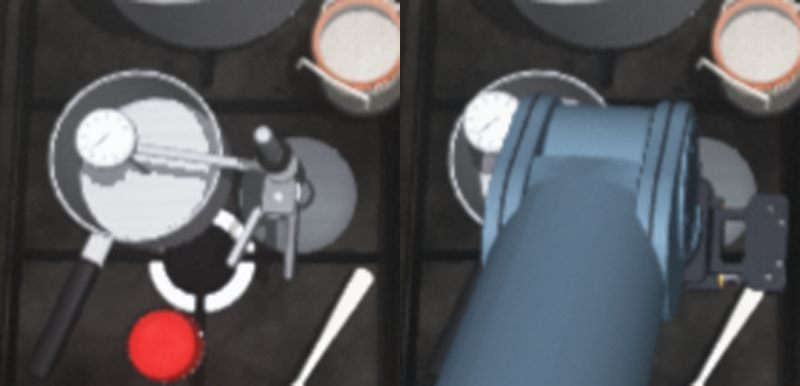

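View pics/cmp.png

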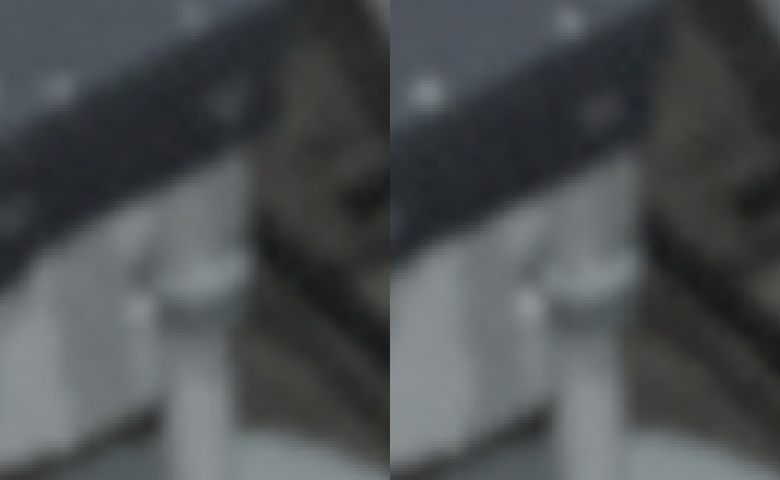

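```bash
python3 -c "
from cell import *
print(hand_in())"
```

```text
the job is handed in; nothing more can be done
None
```

I clamped the thermometer at the marker ring and handed the job in at about 10 s, still holding the closed lever and handle. The hand-in reported no verdict.

- **Raise:** I gripped the sleeve lightly by handle and open lever, at 49 mm opening. It rose about 40 mm, until the vertical load jumped from about 3 N to 11.5 N at the ring. I then backed off slightly, to about 5 N.
- **Clamp:** I squeezed the lever shut. The gripper opening settled at 29.2 mm, against the 30 mm expected over closed lever and plate. The wrist picture shows lever and plate parallel.
- **Last checks:** The tool was steady with a constant vertical load of about 6 N. The sleeve's lower end looked the same in the scene picture before and after closing, and the pan looked unmoved from above, with the dial still over it.

Not confirmed:
- **Ring:** The gripper hid it, so I could not see its final position. The load at contact was about where the ring starts to slide, so it may have shifted by about 1.5 mm at most.
- **Contact height:** Contact put the sleeve's top at about 206 mm, 1 to 4 mm below my picture estimate of 207 to 210 mm for the ring.
- **Tool drift:** The tool shifted about 4 mm toward the robot and 1 mm down while closing.

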